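# Put the jar mill's gear lever into third

### The arm

A 6-joint arm with a two-finger parallel gripper is mounted at the origin on the work surface. World frame = base frame: x ahead of the robot, y to its left, z up, the work surface at z = 0. Lengths are in m, angles in rad, forces in N, time in s.
With the tool pointing down it reaches from about 0.35 to 0.95 m from the base axis. Payload 17.4 kg.
Tool frame: the origin (TCP) lies between the finger pads; the fingertips stand 25 mm ahead of it and the grasp point (between the pads) lies 6 mm ahead of it; z points along the fingers, y is the line along which they close (so a half turn about z gives the same grasp; the last joint's range is limited). The gripper opens to 93 mm and grips with 3 to 60 N. Pads are 15 mm wide; open, the fingers measure 128 mm over their backs; the gripper's body (75 mm by 188 mm) begins 65 mm behind the grasp point.
Start: joints at [-1.156, 0.116, 1.442, -0, 1.584, -0.038], TCP at [0.295, -0.607, 0.244] pointing down, gripper open.
Joint ranges: [-2.83, 2.83], [-0.83, 2.19], [0.07, 2.5], [-1.14, 4.28], [0.01, 3], [-2.97, 2.97]. Speed limits (rad/s): [1.89, 1.89, 2.22, 3.14, 3.14, 3.14].

### API

Orientations are given as a unit quaternion [x, y, z, w].
In Python, from workcell import robot gives the robot as it stands. The module is installed in compiled form; this text tells all that it offers.
- The arm moves only by the shell command python3 -m jog 'ROWS' [OPENING]. ROWS is text: rows parted by semicolons, each of 6 numbers parted by spaces: the shift along the tool's x, y, z in mm, then the turn, a rotation vector about the tool's x, y, z in rad. A call has 1 to 12 rows; each row is the pose to reach, as a shift and turn from the pose commanded when the call began, along the tool's axes at that moment; what a row does not reach only later rows make up. A row lasts 1/12 s, in which the tool goes at most 41.7 mm and 7.16 degrees, less where a joint would pass 70% of its speed; a pose out of reach is approached as far as the arm can. A call with a gripper value outside its range is refused whole. OPENING is the closure, from 0 (fully open) to 1 (shut), set as the call begins (- or left out, the last holds). The fingers move at their own pace and stop on an object; the grip force is fixed at half the most. Time passes only in rows, so rows that repeat a pose let the fingers close. It gives the time, the measured TCP pose, the force, the opening and the grip force at its end, in the units of the state.
- robot.sense(): the state, without advancing time (a new reading comes with each control period).
- robot.snapshot(name): name is "side" or "top" or "wrist"; returns the picture (400x640x3 uint8, blue, green, red); there is no depth.
- robot.calibration(name): a dict with "vfov" (degrees; the focal length in pixels is half the picture's height over the tangent of half this angle, whatever the lens; pixels are square), "cx", "cy" (the principal point, pixels), "rvec" (rotation vector, rad) and "tvec" (3), from world to camera coordinates, as OpenCV has them; the wrist camera has in their place "hand_eye" (4x4, takes a point from camera to tool coordinates, whose origin is the TCP and whose axes are the flange's). Camera axes: x right, y down, z forward; pixel columns grow to the right and rows downward; lengths in m; the calibration is good to about 2 mm. A picture is of the moment at which its call begins: read the wrist's pose just before it. calibration takes no time and is no camera call.
- robot.sign_off(): hands the job in; it is judged then, once.
The state is a dict: "time": time; "joint_pos": joint angles; "joint_vel": joint speeds; "joint_efforts": joint torques, N m; "tcp_pos": TCP position; "ee_rot": TCP orientation; "contact_force": force on the tool from outside, world axes, zero at the start; "torque": the same for the moment, N m; "opening": finger opening in m; "gripper_force": force on a finger pad.
Only numpy, scipy, OpenCV 4.12 (cv2) and the standard library are available. Lean on these libraries where they do the work, as an engineer would, in place of code of your own. Each camera call takes 0.05 s, during which the arm holds its last target. There are 200 camera calls.

### The job

Put the jar mill into third gear by pushing its red-knobbed lever with the fingertips or the outside of the fingers: bring the lever to the middle of its left-hand track, push it across to the right-hand track, then push it forward, away from the robot, fully home into the third slot (the green field with three dots). Only push the lever, never take it between the fingers, do not let it run back into the fourth slot, and leave the milling jar, the bottle, the beaker and the vial where they stand.

Things in the scene. Friction and masses are not known exactly. Their poses are not given: they have to be found in the camera images.
- mill: Bench jar mill, fixed. White gearbox 200 (x) by 170 (y) mm, 100 high, with a grey H-gate on top; to its right (-y) a low roller bed as far as y = -350 with the milling jar on it (top at z = 159, y = -150 to -300). Origin: on the bench below the gate's centre; x forward (away from the robot at yaw 0), y left, z up.
- gate (a point): Centre of the H-gate's top face, 100 mm above the bench; axes as the mill's. Two tracks along x at y = +16 (left) and -16 mm (right), 32 mm to either end, joined by a cross channel along y at x = 0. Slots 16 mm wide, inner corners rounded (6 mm). Dots mark the slots: first = forward left (1), second = back left (2), third = forward right (3, on green), fourth = back right (4).
- slot3 (a point): Mouth of the third slot, in the gate's top face (z = 100 mm): where the stem stands when the lever is home in third. White dots on a green field just beyond it.
- knob (a point): Centre of the lever's red ball knob, 36 mm diameter, on a straight 11 mm steel stem, bare for some 50 mm between gate and knob; z runs up the stem. The lever tilts about a pivot 80 mm straight below the gate's centre (20 mm above the bench); the knob's centre is 150 mm from the pivot: 170 mm above the bench when upright. It travels 43 mm forward or back and 31 mm to each side.
- lever_across (a joint): Sideways tilt of the lever, rad: -0.21 in the left track (start), +0.21 in the right track. Knob centre in the mill's frame: y = -150 mm sin(across), z = 20 mm + 150 mm cos(across), the 150 mm times cos(fore) in both. It crosses only while fore is near 0 (within about 0.05). No spring: stays where it is left; about 2 N at the knob moves it.
- lever_fore (a joint): Forward tilt of the lever, rad: 0 in the cross channel (neutral), +0.29 fully forward (first or third slot), -0.29 fully back (second or fourth). Knob centre in the mill's frame: x = 150 mm sin(fore). Starts anywhere along the left track. No springs or detents: stays where it is left; about 2 N at the knob moves it.
- jar_mid (a point): Centre of the white milling jar (90 mm diameter, 150 mm long, 0.8 kg) lying loose on the rollers at the mill's right. Leave alone.
- bottle_mid (a point): Centre (half-way up) of a white plastic bottle, 64 mm diameter, 150 mm tall, loose, left of the mill. Leave alone.
- beaker_mid (a point): Centre (half-way up) of a glass beaker, 66 mm diameter, 80 mm tall, loose, beyond the mill on the left. Leave alone.
- vial_mid (a point): Centre (half-way up) of an amber vial with blue cap, 40 mm diameter, 65 mm tall, loose, left of the mill on the robot's side. Leave alone.
Mind the look-alikes: they are no part of the job. There is more than one size of the part that bears vial_mid; the job needs the largest.

How it is judged:
On the way, in this order (a step that is already met when the one before it is completed fails the run):
1. the lever has been brought through the cross channel to the right-hand track (across above 0.16, fore within 0.12 of neutral) (value of joint lever_across above 0.16 rad and value of joint lever_fore between -0.12 and 0.12 rad), for 0.05 s.
2. the lever is pushed forward home into the third slot (value of joint lever_across above 0.15 rad and value of joint lever_fore above 0.25 rad), for 0.2 s.
At the end, for the whole second after the job is handed in: The lever rests in the third slot, fully forward (fore above 0.25 of 0.29 rad) in the right-hand track (across above 0.15 of 0.21 rad), at rest; the jar, bottle, beaker and vial stand within 30 mm of where they were, the last three not tipped by more than 0.5 rad (all of step 2 and velocity of joint lever_fore between -0.05 and 0.05 rad/s and not (distance of any of bottle_mid, beaker_mid, vial_mid, jar_mid from where it was at the start of the episode above 0.03 m or angle between any of bottle_mid, beaker_mid, vial_mid's own z axis and vertical above 0.5 rad)); the robot touches nothing.
It fails at once if the lever is taken between the fingers (the grasp point comes within 13 mm of the lever's axis, at the height of the knob or stem) (x of the grasp point in the frame of knob between -0.013 and 0.013 m and y of the grasp point in the frame of knob between -0.013 and 0.013 m and z of the grasp point in the frame of knob between -0.07 and 0.03 m).
It fails at once if the lever runs back into the fourth slot (value of joint lever_across above 0.1 rad and value of joint lever_fore below -0.14 rad).
It fails at once if the jar, bottle, beaker or vial is moved by more than 30 mm, lifted or tipped (distance of any of bottle_mid, beaker_mid, vial_mid, jar_mid from where it was at the start of the episode above 0.03 m or angle between any of bottle_mid, beaker_mid, vial_mid's own z axis and vertical above 0.5 rad).
It also fails if it takes over 48 s, if anything falls off the work surface, if the arm or the gripper's body presses on something with over 40 N, if the wrist force passes 120 N, or if a joint passes its speed limit or range.

## Working session

There is one attempt and no reset: what is moved stays moved. The work goes in short steps, Python scripts to look and compute and a shell command to move; the robot and the scene stay as the last step left them, time stands still between calls to the robot, and variables do not carry over. Pictures are saved under pics/ and viewed, at most 10 in all, crops included, and the job is handed in when it is done.

```bash
mkdir -p pics; python3 - <<'E'
from workcell import robot
import cv2
s=robot.sense();print(s['time'],s['tcp_pos'],s['ee_rot'],s['opening'])
for n in("top","side"):
    cv2.imwrite(f"pics/{n}0.png",robot.snapshot(n));print(n,robot.calibration(n))
E
```

```text
0.0 [ 0.29521806 -0.60681134  0.24290496] [ 9.74483160e-01  2.24459855e-01 -9.25578083e-05 -5.79526638e-04] 0.09294572934094561
top {'vfov': 51.384399457279784, 'cx': 321.63558922102425, 'cy': 192.15373324106514, 'rvec': array([ 2.14608095, -2.15896451,  0.15815769]), 'tvec': array([0.07070038, 0.54879305, 0.85493378])}
side {'vfov': 45.16230120529428, 'cx': 318.858174900231, 'cy': 192.1850311985666, 'rvec': array([ 0.53923734, -2.66373018,  1.24560922]), 'tvec': array([0.54602007, 0.17830487, 0.91348898])}
```

View pics/top0.png

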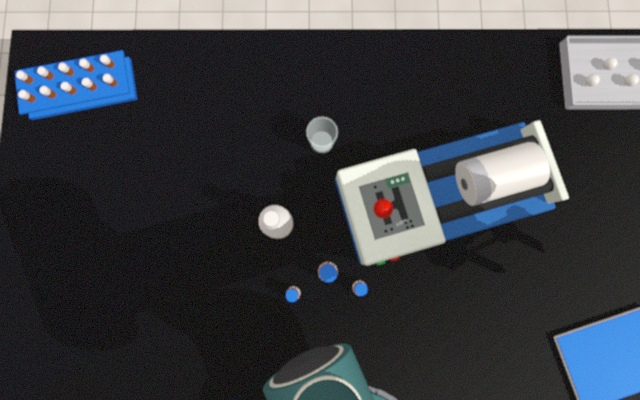

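View pics/side0.png

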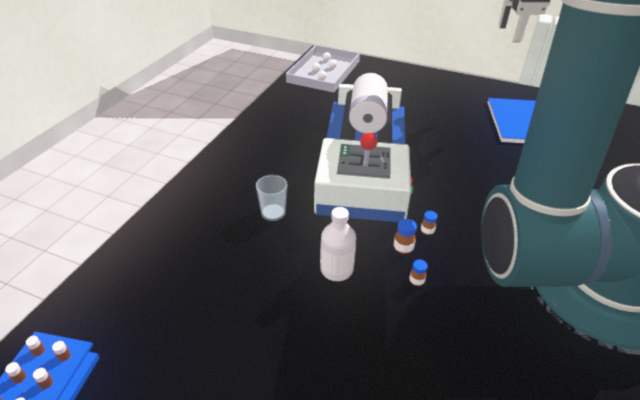

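Top: red knob (384,208), gate about (392,207), green field (398,181), jar (503,173), bottle (276,221), beaker (321,134), vials (328,271; the largest), (292,294), (360,288). The only red ball is the knob; red and green buttons at (394,257) and (381,261) are look-alikes.

```bash
cat > h.py <<'E'
import numpy as np,cv2
from workcell import robot
def cam(n):
    c=robot.calibration(n);R=cv2.Rodrigues(c['rvec'])[0];f=200/np.tan(np.radians(c['vfov']/2))
    return c,R,-R.T@c['tvec'],f
def ray(n,p):
    c,R,o,f=cam(n);d=R.T@np.array([(p[0]-c['cx'])/f,(p[1]-c['cy'])/f,1]);return o,d/np.linalg.norm(d)
def plane(n,p,z):
    o,d=ray(n,p);return o+d*(z-o[2])/d[2]
def tri(p,q):
    A=0;b=0
    for n,x in(("top",p),("side",q)):
        o,d=ray(n,x);M=np.eye(3)-np.outer(d,d);A=A+M;b=b+M@o
    return np.linalg.solve(A,b)
def red(im):
    h=cv2.cvtColor(im,cv2.COLOR_BGR2HSV);m=(((h[...,0]<8)|(h[...,0]>172))&(h[...,1]>170)&(h[...,2]>90)).astype(np.uint8)
    k,l,s,c=cv2.connectedComponentsWithStats(m);i=1+np.argmax(s[1:,4]);return c[i],s[i]
E
python3 - <<'E'
from h import *
t=cv2.imread('pics/top0.png');s=cv2.imread('pics/side0.png')
a,b=red(t),red(s);print(a,b,tri(a[0],b[0]),plane('top',a[0],.165))
h=cv2.cvtColor(t,cv2.COLOR_BGR2HSV)
g=((abs(h[...,0].astype(int)-70)<20)&(h[...,1]>80)).astype(np.uint8);g[:165]=0;g[200:]=0;g[:,:370]=0;g[:,420:]=0
p=np.argwhere(g)[:,::-1].mean(0);print('green',p,plane('top',p,.1))
v=h[...,2];m=((v<140)).astype(np.uint8);m2=np.zeros_like(m);m2[165:250,350:432]=m[165:250,350:432]
k,l,st,c=cv2.connectedComponentsWithStats(m2);print(st,c)
C=np.hstack([cv2.resize(t[140:275,325:460],(540,540),interpolation=2)]);cv2.imwrite('pics/crop.png',C)
E
```

```text
(array([382.96415771, 207.94982079]), array([374, 198,  19,  20, 279], dtype=int32)) (array([367.21590909, 138.01136364]), array([362, 134,  12,  11,  88], dtype=int32)) [ 0.50274164 -0.0417135   0.17510192] [ 0.50156292 -0.04375763  0.165     ]
green [397.0952381  180.53333333] [ 0.56324872 -0.08378781  0.1       ]
[[     0      0    640    400 253283]
 [   350    165      5      2      7]
 [   422    165     10     19    147]
 [   360    173     64     66   2443]
 [   430    187      1      1      1]
 [   350    227      8     23     96]
 [   421    247     11      3     23]] [[318.71499864 199.43813837]
 [351.57142857 165.28571429]
 [427.32653061 172.62585034]
 [391.96807204 205.53786328]
 [430.         187.        ]
 [352.07291667 241.14583333]
 [427.13043478 248.30434783]]
```

View pics/crop.png

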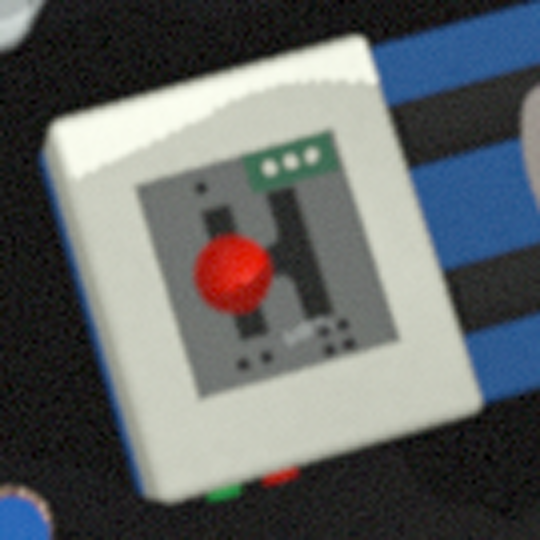

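The crop shows the gate plate with corners (137,185), (332,131), (400,340), (200,397) in crop pixels and the green three-dot field at top right. The knob at (233,274) is over the left track, near neutral.

```bash
cat >> h.py <<'E'
q=[(137,185),(332,131),(400,340),(200,397)]
P=np.array([plane('top',(325+(x)/4,140+(y)/4),.1) for x,y in q])
G=P.mean(0)
fx=(P[0]+P[1]-P[2]-P[3]);yaw=np.arctan2(fx[1],fx[0]);fy=P[0]+P[3]-P[1]-P[2];yaw2=np.arctan2(-fy[0],fy[1])
E
python3 - <<'E'
from h import *
print(P,G,yaw,yaw2)
print(np.linalg.norm(P[0]-P[1]),np.linalg.norm(P[1]-P[2]))
Y=(yaw+yaw2)/2;c,s=np.cos(Y),np.sin(Y);R=np.array([[c,s],[-s,c]])
for z in(.165,.168,.17):
  print('knob in mill',R@(plane('top',(383.3,207.9),z)-G)[:2])
for p in [(215,210),(257,335),(283,195),(316,315)]: print(R@(plane('top',(325+p[0]/4,140+p[1]/4),.1)-G)[:2])
for n,p,z in(('bottle',(276,221),.1),('vial',(328,271),.065),('beaker',(321,134),.08),('jarL',(465,183),.11)):
  w=plane('top',p,z);print(n,w,R@(w-G)[:2])
E
```

```text
[[ 0.55204515 -0.00752076  0.1       ]
 [ 0.57901956 -0.10627986  0.1       ]
 [ 0.47374995 -0.13625643  0.1       ]
 [ 0.44634212 -0.03652879  0.1       ]] [ 0.51278919 -0.07164646  0.1       ] 0.2726229953373992 0.2674215771943194
0.10237665396084525 0.10945448833381004
knob in mill [-0.00346009  0.02925346]
knob in mill [-0.00362672  0.02978733]
knob in mill [-0.00373781  0.03014325]
[0.03220922 0.01739217]
[-0.0331899   0.01557077]
[ 0.03019341 -0.01760714]
[-0.03170226 -0.01551732]
bottle [0.48343053 0.15848857 0.1       ] [0.03309434 0.22962758]
vial [0.38382033 0.05575556 0.065     ] [-0.09031081  0.15718842]
beaker [0.66589871 0.06827511 0.08      ] [0.18488607 0.09400909]
jarL [ 0.5558928  -0.21662301  0.11      ] [ 0.00286882 -0.15122133]
```

```bash
cat >> h.py <<'E'
from scipy.spatial.transform import Rotation as Ro
Y=.27;Rm=np.array([[np.cos(Y),-np.sin(Y)],[np.sin(Y),np.cos(Y)]])
def st():
    s=robot.sense();T=Ro.from_quat(s['ee_rot']);p=s['tcp_pos']
    print('t',s['time'],'mill',np.round(np.r_[Rm.T@(p[:2]-G[:2]),p[2]]*1e3,1),'F',np.round(s['contact_force'],1),'open',s['opening'])
    return p,T
def go(x,y,z):
    p,T=st();w=np.r_[G[:2]+Rm@[x/1e3,y/1e3],z/1e3]
    D=Ro.from_matrix(np.array([[Rm[0,0],-Rm[0,1],0],[Rm[1,0],-Rm[1,1],0],[0,0,-1]]))
    print('rows',np.round(T.inv().apply(w-p)*1e3,1),np.round((T.inv()*D).as_rotvec(),3))
def knob(nm='top'):
    im=robot.snapshot(nm);c,s=red(im);print('knob px',c,s)
    for z in(.167,):
        k=plane(nm,c,z);print('knob mill',np.round(Rm.T@(k-G)[:2]*1e3,1))
    return im
E
python3 -c "
from h import *
go(-4,90,270)"
```

```text
t 0.1 mill [-352.4 -457.8  243. ] F [-0.2  0.7 -0.5] open 0.09295327814594144
rows [ 442.2 -475.3  -26.5] [-0.001  0.     0.183]
```

```bash
python3 -m jog '10 -10 -10 0 0 0; 35 -38 -25 0 0 0.02; 62 -67 -27 0 0 0.04; 89 -96 -27 0 0 0.06; 116 -125 -27 0 0 0.08; 143 -154 -27 0 0 0.10; 170 -183 -27 0 0 0.12; 197 -212 -27 0 0 0.14; 224 -241 -27 0 0 0.16; 251 -270 -27 0 0 0.183; 275 -295 -27 0 0 0.183; 275 -295 -27 0 0 0.183' 1; python3 -c "
from h import *
go(-4,90,270)"
```

```text
time: 1.1
tcp_pos: [0.4144, -0.2165, 0.2715]
ee_rot: [0.991, 0.136, 0.001, -0.0]
contact_force: [-0.6, -0.7, -0.3]
opening: 0.0177
gripper_force: 0.0
t 1.1 mill [-133.4 -113.3  271.5] F [-0.6 -0.7 -0.3] open 0.017669038319859717
rows [ 130.2 -202.8    1.8] [-0.    -0.002  0.004]
```

```bash
python3 -m jog '20 -32 0 0 0 0; 40 -63 0 0 0 0; 60 -95 0 0 0 0; 80 -127 0 0 0 0; 100 -158 0 0 0 0; 118 -186 0 0 0 0; 130 -203 1 0 0 0; 130 -203 1 0 0 0; 130 -203 1 0 0 0'; python3 -c "
from h import *
cv2.imwrite('pics/w1.png',robot.snapshot('wrist'));knob();go(-4,85,172)"
```

```text
time: 1.85
tcp_pos: [0.4845, 0.0098, 0.2698]
ee_rot: [0.991, 0.136, -0.0, 0.0]
contact_force: [-1.6, -0.1, -0.4]
opening: 0.0005
gripper_force: 0.0
knob px [395.5  259.05] [391 257   9   5  20]
knob mill [-97.8  35.5]
t 1.95 mill [ -6.   84.8 269.9] F [-0.9 -0.3 -0.5] open 0.0005980757928253763
rows [ 2.  -0.3 97.9] [ 0.  0. -0.]
```

View pics/w1.png

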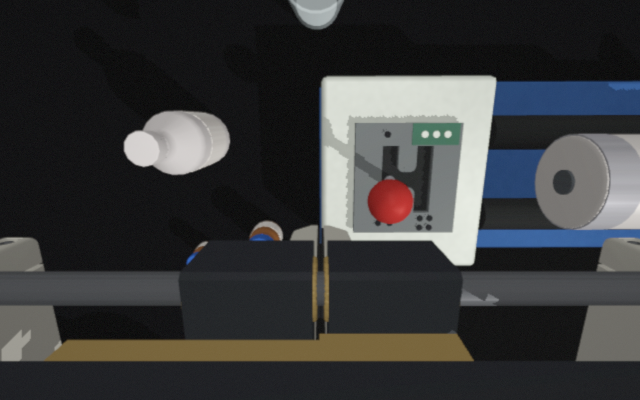

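The wrist view shows knob (390,202), gate plate from (355,124) to (462,232), and the closed fingertips at about (320,230), left of the knob and clear of it.

```bash
cat >> h.py <<'E'
def wray(p,z,s=None):
    s=s or robot.sense();c=robot.calibration('wrist');H=np.array(c['hand_eye']);f=200/np.tan(np.radians(c['vfov']/2))
    R=Ro.from_quat(s['ee_rot']).as_matrix();o=s['tcp_pos']+R@H[:3,3]
    d=R@H[:3,:3]@np.array([(p[0]-c['cx'])/f,(p[1]-c['cy'])/f,1]);w=o+d*(z-o[2])/d[2]
    return np.round(Rm.T@(w-G)[:2]*1e3,1)
E
python3 -c "
from h import *
im=cv2.imread('pics/w1.png');c,s=red(im);print(c,s)
for z in(.165,.168,.17):print(wray(c,z))
for p in[(355,124),(460,124),(462,232),(353,232)]:print(wray(p,.1))"
python3 -m jog '2 0 30 0 0 0; 2 0 60 0 0 0; 2 0 90 0 0 0; 2 0 98 0 0 0; 2 0 98 0 0 0; 2 0 98 0 0 0'
```

```text
[389.70334928 200.78127136] [ 368  180   44   44 1463]
[-4.9 28.7]
[-4.2 29.4]
[-3.6 29.8]
[54.6 51.4]
[ 54.6 -49.7]
[-55.5 -63.6]
[-55.6  50.5]
time: 2.45
tcp_pos: [0.4868, 0.0088, 0.173]
ee_rot: [0.991, 0.134, 0.0, 0.0]
contact_force: [-0.3, -0.1, 0.0]
opening: 0.0005
gripper_force: 0.0
```

```bash
python3 -m jog '0 8 0 0 0 0; 0 14 0 0 0 0; 0 20 0 0 0 0; 1 26 0 0 0 0; 2 32 0 0 0 0; 3 38 0 0 0 0; 3 38 0 0 0 0'; python3 -c "
from h import *
im=robot.snapshot('wrist');c,s=red(im);print(c,s,wray(c,.169));go(-1,5,172)"
```

```text
time: 3.03
tcp_pos: [0.5001, -0.0273, 0.1717]
ee_rot: [0.991, 0.134, -0.0, 0.0]
contact_force: [-0.7, 0.9, 0.6]
opening: 0.0004
gripper_force: 0.6
[386.88246628 234.22350674] [360 227  55  13 519] [10.3 14.2]
t 3.0833 mill [ -0.5  46.5 171.5] F [0.8 0.2 0.1] open 0.00036445993867942946
rows [-0.4 41.5 -0.5] [ 0.     0.    -0.001]
```

```bash
python3 -m jog '0 6 0 0 0 0; 0 12 0 0 0 0; 0 18 0 0 0 0; 0 24 0 0 0 0; 0 30 0 0 0 0; 0 35 0 0 0 0; 0 40 0 0 0 0; 0 40 0 0 0 0'; python3 -c "
from h import *
im=robot.snapshot('wrist');c,s=red(im);print(c,s,wray(c,.169));go(-1,3,172)"
```

```text
time: 3.75
tcp_pos: [0.5104, -0.0658, 0.1714]
ee_rot: [0.991, 0.134, -0.0, 0.0]
contact_force: [0.8, 1.4, 1.3]
opening: 0.0006
gripper_force: 0.3
[385.3672788  233.41235392] [358 225  56  15 599] [ 10.6 -24.9]
t 3.8 mill [ -0.7   6.6 171.4] F [-0.4 -0.1  0.1] open 0.0002745683796888753
rows [-0.3  3.6 -0.6] [ 0.     0.    -0.001]
```

```bash
python3 -m jog '0 2 0 0 0 0; 0 4 0 0 0 0; 0 6 0 0 0 0; 0 6 0 0 0 0'; python3 -c "
from h import *
im=robot.snapshot('wrist');c,s=red(im);print(c,s,wray(c,.169));st()"
```

```text
time: 4.13
tcp_pos: [0.5119, -0.0709, 0.1715]
ee_rot: [0.991, 0.134, -0.0, -0.0]
contact_force: [-1.0, 0.8, 0.2]
opening: 0.0006
gripper_force: 0.8
[383.87175325 233.28896104] [356 225  57  15 616] [ 10.8 -29.7]
t 4.1833 mill [ -0.6   1.1 171.5] F [-0.4  1.  -1.2] open 0.0002685639780432239
```

```bash
python3 -m jog '0 -10 0 0 0 0; 0 -25 0 0 0 0; -15 -30 0 0 0 0; -45 -30 0 0 0 0; -55 -25 0 0 0 0; -55 0 0 0 0 0; -55 20 0 0 0 0; -55 30 0 0 0 0; -55 30 0 0 0 0'; python3 -c "
from h import *
im=robot.snapshot('wrist');c,s=red(im);print(c,s,wray(c,.167));go(-30,-30,172);cv2.imwrite('pics/w2.png',im);knob()"
```

```text
time: 4.93
tcp_pos: [0.4672, -0.1154, 0.1717]
ee_rot: [0.991, 0.134, -0.0, 0.0]
contact_force: [0.8, -0.1, -0.9]
opening: 0.0004
gripper_force: 0.0
[322.55110918 147.66746411] [ 285  110   76   77 4598] [ -3.3 -30.3]
t 4.9833 mill [-55.6 -29.1 171.5] F [-0.4 -0.1 -0.2] open 0.00018530780670252228
rows [25.6  0.8 -0.5] [-0.     0.    -0.002]
knob px [410.06818182 197.85227273] [406 191   9  16  88]
knob mill [  0.8 -23.1]
```

View pics/w2.png

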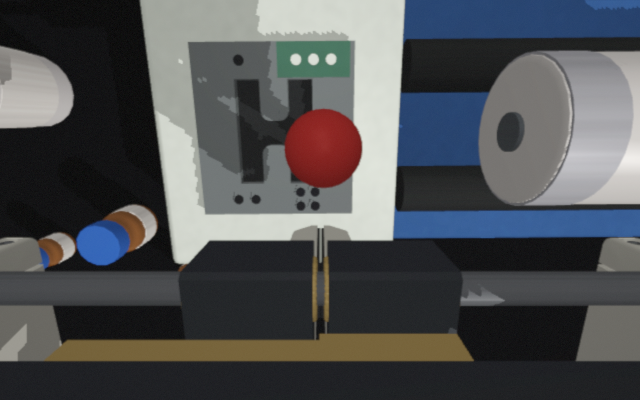

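The knob at (323,148) sits in the right-hand track near neutral, and the fingertips at (320,230) are squarely behind it. Next I push forward.

```bash
python3 -m jog '10 1 0 0 0 0; 18 1 0 0 0 0; 24 1 0 0 0 0; 30 1 0 0 0 0; 36 1 0 0 0 0; 42 1 0 0 0 0; 48 1 0 0 0 0; 54 1 0 0 0 0; 60 1 0 0 0 0; 65 1 0 0 0 0; 69 1 0 0 0 0; 69 1 0 0 0 0'; python3 -c "
from h import *
im=robot.snapshot('wrist');c,s=red(im);print(c,s,wray(c,.163));st()"
```

```text
time: 6.03
tcp_pos: [0.5342, -0.0967, 0.1714]
ee_rot: [0.991, 0.135, -0.0, -0.0]
contact_force: [-0.8, 0.3, -0.6]
opening: 0.0006
gripper_force: 0.3
[320.5968774  201.91425646] [ 286  167   70   71 3907] [ 39.2 -30.1]
t 6.0833 mill [ 13.7 -29.9 171.5] F [-0.3  0.6 -0.1] open 0.0003699609840780762
```

```bash
python3 -m jog '2 0 0 0 0 0; 4 0 0 0 0 0; 5 0 0 0 0 0; 5 0 0 0 0 0; 5 0 0 0 0 0'; python3 -c "
from h import *
im=robot.snapshot('wrist');c,s=red(im);print(c,s,wray(c,.163));st()"
```

```text
time: 6.5
tcp_pos: [0.5385, -0.0956, 0.1717]
ee_rot: [0.991, 0.134, 0.0, 0.0]
contact_force: [-2.3, -0.1, -1.9]
opening: 0.0003
gripper_force: 0.6
[319.97078007 201.51082703] [ 286  167   69   71 3833] [ 44.  -29.8]
t 6.55 mill [ 18.4 -29.9 171.7] F [-1.  -0.6 -1. ] open 0.0003571118518708698
```

```bash
python3 -m jog '1 0 0 0 0 0; 2 0 0 0 0 0; 2 0 0 0 0 0; 2 0 0 0 0 0'; python3 -c "
from h import *
im=robot.snapshot('wrist');c,s=red(im);print(c,wray(c,.163));st()"; python3 -m jog '-5 0 0 0 0 0; -20 0 0 0 0 0; -50 0 0 0 0 0; -75 0 0 0 0 0; -75 0 -30 0 0 0; -75 0 -60 0 0 0; -75 0 -60 0 0 0; -75 0 -60 0 0 0'; python3 -c "
from h import *
im=robot.snapshot('wrist');c,s=red(im);print(c,wray(c,.163));st();cv2.imwrite('pics/w3.png',im)
"
```

```text
time: 6.88
tcp_pos: [0.5403, -0.095, 0.1715]
ee_rot: [0.991, 0.134, -0.0, -0.0]
contact_force: [-3.0, -1.3, -2.3]
opening: 0.0006
gripper_force: 1.5
[319.83618196 202.95082829] [ 45.3 -29.7]
t 6.9333 mill [ 20.3 -29.9 171.5] F [-2.9 -0.2 -1.7] open 0.00037763287342138527
time: 7.6
tcp_pos: [0.4686, -0.1153, 0.2337]
ee_rot: [0.991, 0.134, 0.002, 0.001]
contact_force: [0.6, 0.4, -1.4]
opening: 0.0007
gripper_force: 0.0
[318.97672519  64.15271539] [ 43.9 -29.2]
t 7.65 mill [-54.5 -30.  232.1] F [ 0.   0.5 -0.7] open 0.0006952966441703631
```

View pics/w3.png

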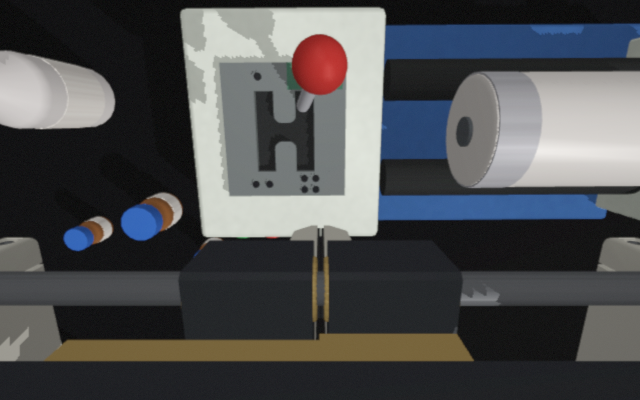

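The lever stands fully forward in the right-hand track: the knob is at (319,64), the stem is at the third slot's end, and the gripper is clear.

```bash
python3 -c "
from workcell import robot
print(robot.sign_off())"
```

```text
the job is handed in; nothing more can be done
None
```

I pushed the lever across the channel and fully forward into the third slot, moved the arm clear without touching the jar, bottle, beaker or vial, and handed the job in at about 8 s; no verdict was returned.

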